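Clamp the altimeter in the test stand and hold the clamp home

TASK

Slide the big round black altimeter case over the bench, upright as it stands, fully home into the vee of the cast-iron test stand. Then push the upright post at the end of the stand's sprung clamp arm so that the arm swings round onto the case, past its ratchet click, and finish while still holding it pushed in beyond the click with the pad squeezed against the case, so that I can tighten the lock nut with no load on the pawl. Do not lift or tip the case, and leave the other things on the bench where they are.

Things in the scene. Friction and masses are not known exactly. Their poses are not given: they have to be found in the camera images.
- altimeter_center (a point): The altimeter case, loose: a plain upright black cylinder 78 mm across (a thin bezel lip at the top makes it 80 mm) and 60 mm tall, about 0.45 kg, standing on its back with the black dial and white pointers up. This point is on its axis, half-way up (30 mm above the bench). It is the larger of the two round black instruments, too wide to grip.
- nest (a point): On the bench, where the axis of the altimeter case stands when fully home in the vee of the test stand. Its frame is the stand's: the vee lies on the +x side and opens towards -x, so the case goes in along +x. The vee is two upright steel-faced walls at 45 degrees either side of x, 46 mm tall, 44 mm long each; the bench is bare between and in front of them.
- clamp_hinge (a point): On the upright hinge axis of the clamp arm (nest frame x = -30, y = 80 mm), 56 mm above the bench; brass lock nut above it, top at 68 mm. Its frame is the stand's and does not turn with the arm.
- post (a point): On the axis of the upright round steel post, 14 mm thick, at the free end of the clamp arm, 110 mm from the hinge axis. This point is 60 mm above the bench; the post is bare from 47 to 74 mm, and the arm under it (24 mm wide there) lies 30 to 44 mm above the bench. The frame turns with the arm: -x runs from the hinge to the post, and the arm closes towards its -y.
- pad_face (a point): Centre of the face of the clamp's round sprung rubber pad (24 mm across, 37 mm above the bench), 60 mm from the hinge axis along the arm and 22 mm out from the arm's mid-line on the closing (-y) side; it can be squeezed back 11 mm. Frame as the post's.
- stand: The cast-iron test stand, bolted down; its place and yaw vary. Same frame and origin as the nest point. The clamp stands on a pedestal 26 mm tall, x = -52 to 33, y = 64 to 128 mm; a slotted column with a brass knob, 152 mm tall, stands at x = 98, y = -42 mm; the rest is at most 46 mm tall.
- clamp (a joint): Angle of the clamp arm, rad: 0 = sprung open against its rest, pointing along the nest's -x, clear of the way into the vee; grows as it closes, counter-clockwise from above. From 0.83 its tooth lifts the pawl, at 1.13 the pad meets a seated case, at 1.19 the pawl drops (click), 1.29 is the end stop. It takes 2.5 N at the post at 0 and about 12 N near the stop. Let go after the click it rests on the pawl at 1.16.
- pawl (a joint): Angle of the small steel pawl behind the clamp hub, rad: 0 = dropped (before the tooth reaches it, and again behind the tooth after the click), about 0.15 = lifted by the tooth. It is not to be touched.
- bezel_ring: Chrome bezel ring lying flat, 84 mm across, 8 mm high; origin under its centre. Leave it.
- pitot_tip: Brass pitot tip standing on its flange, 34 mm across at the foot, 80 mm tall; origin under its centre. Leave it.
- gyro_rotor: Small green gyro rotor, 46 mm across, 40 mm tall; origin under its centre. Leave it.
- small_gauge_center (a point): The smaller round black instrument, 57 mm across, 50 mm tall; this point is on its axis half-way up. Leave it.
- screwdriver: Screwdriver lying flat, about 150 mm long. Leave it.
- spanner: Spanner lying flat, about 140 mm long. Leave it.

How it is judged:
By the outcome, as a careful person would: the job done as asked, in the order asked, and still so for the second after the job is handed in, while the arm keeps its last pose, push and grip.
It also fails if it takes over 72 s, if anything falls off the work surface, if the arm or the gripper's body presses on something with over 40 N, if the wrist force passes 120 N, or if a joint passes its speed limit or range.

ROBOT

A 6-joint arm with a two-finger parallel gripper is mounted at the origin on the work surface. World frame = base frame: x ahead of the robot, y to its left, z up, the work surface at z = 0. Lengths are in mm, angles in rad, forces in N, time in s.
With the tool pointing down it reaches from about 275 to 1000 mm from the base axis. Payload 8.4 kg.
Tool frame: the origin (TCP) lies at the very end of the fingers, on their centre line; the grasp point (between the pads) lies behind it (r.grip_point_offset is the x of the grasp point in the tool frame, in mm); x points along the fingers, z is the direction in which the jaws open and shut, and the axes are right-handed (so a half turn about x gives the same grasp; the last joint's range is limited). The gripper opens to 85 mm and grips with 20 to 120 N. Pads are 22 mm wide; open, the fingers measure 114 mm over their backs; the gripper's body (76 mm by 85 mm) begins 54 mm behind the grasp point. The pads swing forward as they close: fully open they stand 13 mm farther back than shut.
Start: joints at [-1.267, 0.353, 1.633, -0, 1.155, -0.002], TCP at [188.159, -596.007, 231.281] pointing down, gripper open.
Joint ranges: [-2.63, 2.63], [-0.92, 2.1], [0.06, 2.66], [-1.3, 4.44], [0, 2.69], [-3.02, 3.02]. Speed limits (rad/s): [2.22, 2.22, 2.79, 3.14, 3.14, 3.14].

INTERFACE

Orientations are given as [roll, pitch, yaw] about the fixed x, y, z axes, in that order (R = Rz(yaw) Ry(pitch) Rx(roll)).
In Python, from rig import r, vision, order gives the robot as it stands. The module is installed in compiled form; this text tells all that it offers.
- The arm moves only by the tool step_arm, never from a script. Its argument "rows" is a list of rows, each a list of 7 numbers: the shift along the world's x, y, z in mm, then the turn, a rotation vector about the world's x, y, z in rad, then the finger opening in mm, from 0 to 85.4. A call has exactly 8 rows; each row is the pose to reach, as a shift and turn from the pose measured when the call began; what a row does not reach only later rows make up. A row lasts 1/8 s, in which the tool goes at most 62.5 mm and 10.7 degrees, less where a joint would pass 70% of its speed; a pose out of reach is approached as far as the arm can. A call with a gripper value outside its range is refused whole. The fingers move at their own pace and stop on an object; "force" is the grip in N (left out, the last holds). Time passes only in rows, so rows that repeat a pose let the fingers close, or fill a call up. It gives the time, the measured TCP pose, the force and the opening at its end, in the units of the state.
- r.sense(): the state, without advancing time (a new reading comes with each control period).
- vision.grab_frame(name): name is "scene" or "top"; returns (picture, depth): 420x560x3 uint8, red, green, blue; 420x560 float32, mm along the optical axis (not along the pixel's ray), 0 where there is no reading.
- vision.camera_info(name): a dict with "K" (3x3 intrinsics, pixels), "origin" and "attitude" of the camera in the world. Camera axes: x right, y down, z forward; pixel columns grow to the right and rows downward; lengths in mm; the calibration is good to about 2 mm. A picture is of the moment at which its call begins. camera_info takes no time and is no camera call.
- order.sign_off(): hands the job in, once; it reports no verdict.
The state is a dict: "clock": time; "qpos": joint angles; "qvel": joint speeds; "joint_efforts": joint torques, N m; "eef_pos": TCP position; "tcp_rot": TCP orientation; "contact_force": force on the tool from outside, world axes, zero at the start; "wrist_torque": the same for the moment, N m; "opening": opening from 0.0 (shut) to 1.0 (fully open).
Only numpy, scipy, OpenCV 4.12 (cv2) and the standard library are available. Lean on these libraries where they do the work, as an engineer would, in place of code of your own. Each camera call takes 0.05 s, during which the arm holds its last target.

## Working session

There is one attempt and no reset: what is moved stays moved. The work goes in short steps, Python scripts to look and compute and a tool call to move; the robot and the scene stay as the last step left them, time stands still between calls to the robot, and variables do not carry over. Pictures are saved under pics/ and viewed, and the job is handed in when it is done.

Besides the shell and the picture viewer there is one more tool, called after "Emit:" by a JSON object that holds its "name" and its "arguments". step_arm: Moves the arm, as the interface text tells. Its arguments: {"type":"object","properties":{"rows":{"type":"array"},"force":{"type":"number"}},"required":["rows"]}

```bash
mkdir -p pics; ls
python3 - <<'E'
from rig import r, vision, order
import cv2,numpy as np
s=r.sense();print(s, r.grip_point_offset)
for n in("scene","top"):
    p,d=vision.grab_frame(n);np.savez(f"pics/{n}0.npz",p=p,d=d)
    cv2.imwrite(f"pics/{n}0.png",p[:,:,::-1]);print(n,vision.camera_info(n))
E
```

```text
pics
{'clock': 0.0, 'qpos': array([-1.26741633e+00,  3.53661718e-01,  1.63415364e+00, -3.76361539e-06,
        1.15518806e+00, -2.39168964e-03]), 'qvel': array([-0.00051069,  0.00031308, -0.00242266, -0.00075572,  0.0001887 ,
        0.00026285]), 'joint_efforts': array([-2.97271094e-03, -6.05253696e+01, -3.42071807e+01, -4.68848193e-04,
        9.21571744e-03, -1.88831154e-05]), 'eef_pos': array([ 188.00228049, -595.5456581 ,  230.54485603]), 'tcp_rot': array([-3.1415452 ,  1.56938555,  1.87661699]), 'contact_force': array([0.23785724, 0.19587593, 0.73375706]), 'wrist_torque': array([-0.00907879, -0.01647868, -0.02305832]), 'opening': 0.9999506851087042} -18.700000000000003
scene {'K': array([[514.52864728,   0.        , 276.80013531],
       [  0.        , 514.52864728, 206.92290628],
       [  0.        ,   0.        ,   1.        ]]), 'origin': array([ 940.67977215,  398.72709402, 1019.45542179]), 'attitude': array([-2.60371166, -0.00496889,  2.37928597])}
top {'K': array([[447.52721163,   0.        , 275.36201449],
       [  0.        , 447.52721163, 201.05001547],
       [  0.        ,   0.        ,   1.        ]]), 'origin': array([ 456.35747828,  -19.4916275 , 1060.53825551]), 'attitude': array([-3.04809294,  0.01875233, -1.5629397 ])}
```

View pics/scene0.png

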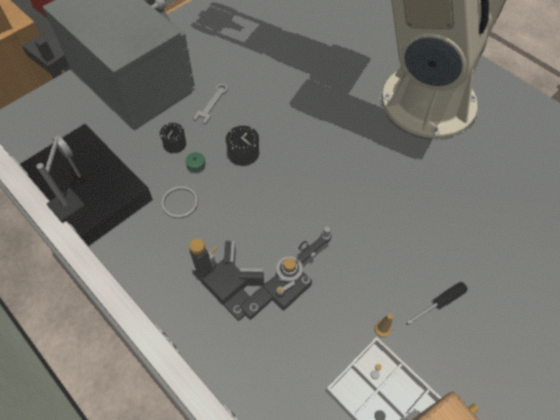

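View pics/top0.png

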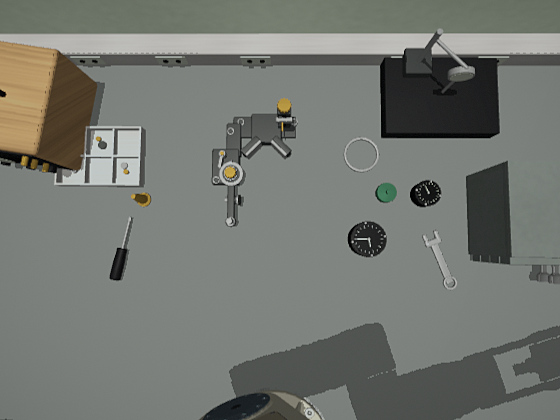

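The top view shows the altimeter at about (367,239), the stand with its vee at about (267,150), the hinge nut at (231,172) and the post at (231,222). Next I zoom in and measure.

```bash
cat > h.py <<'E'
import numpy as np,cv2
from scipy.spatial.transform import Rotation as R
from rig import r,vision,order
def cam(n):
    c=vision.camera_info(n);return c["K"],np.array(c["origin"]),R.from_euler("xyz",c["attitude"]).as_matrix()
def ray(n,u,v,z):
    K,o,A=cam(n);d=A@np.linalg.solve(K,[u,v,1.]);return (o+d*(z-o[2])/d[2])
def proj(n,P):
    K,o,A=cam(n);q=K@(A.T@(np.asarray(P,float)-o));return q[:2]/q[2]
def cloud(n,d):
    K,o,A=cam(n);v,u=np.mgrid[0:420,0:560];p=np.stack([(u-K[0,2])/K[0,0]*d,(v-K[1,2])/K[1,1]*d,d],-1);return p@A.T+o
def load(n,i):
    f=np.load(f"pics/{n}{i}.npz");return f["p"],f["d"]
def grab(i,n="top"):
    p,d=vision.grab_frame(n);np.savez(f"pics/{n}{i}.npz",p=p,d=d);return p,d
def crop(p,u0,u1,v0,v1,k,name):
    cv2.imwrite(name,cv2.resize(p[v0:v1,u0:u1,::-1],None,fx=k,fy=k,interpolation=cv2.INTER_CUBIC))
E
python3 - <<'E'
from h import *
p,d=load("top",0);crop(p,200,320,90,240,4,"pics/z1.png")
q,e=load("scene",0);crop(q,170,350,110,330,3,"pics/z2.png") if 0 else crop(q,170,350,220,330,4,"pics/z2.png")
for n in("top","scene"):
    p,d=load(n,0);C=cloud(n,d);
    bench=C[(d>0)&(abs(C[...,2])<15)];print(n,"bench z",np.median(bench[:,2]))
    # altimeter top points
    u,v=(367,239) if n=="top" else (243,145)
    w=np.zeros(d.shape,bool);w[v-25:v+25,u-25:u+25]=1
    m=w&(C[...,2]>50)&(C[...,2]<72);P=C[m]
    print(m.sum(),np.median(P,0),(P.min(0)+P.max(0))/2,P.max(0)-P.min(0))
    for nm,(a,b),z in [("nut",(231,172) if n=="top" else (289.5,265),68),("post",(231,222)if n=="top" else (326,231),74)]:
        print(nm,ray(n,a,b,z),C[int(b),int(a)])
E
```

```text
top bench z -0.14832331725961012
1036 [ 466.53276423 -206.38880091   59.8139502 ] [ 465.81440422 -207.11095167   57.92791996] [77.74726639 79.34540701 15.81643631]
nut [614.21558295 100.01317487  68.        ] [614.24689276 100.03687764  67.80313847]
post [501.66044178  97.37884606  74.        ] [501.68304001  97.43714392  73.50789053]
scene bench z 0.2854468828562631
772 [ 472.86752454 -204.23698858   60.13674802] [ 470.60431713 -206.11460957   58.66189533] [80.01675009 79.56241612 17.09522224]
nut [620.92469584 107.8040475   68.        ] [621.57828684 107.03785648  67.76821552]
post [513.77738032 106.82069126  74.        ] [511.99105415 105.59924098  70.04384563]
```

View pics/z1.png

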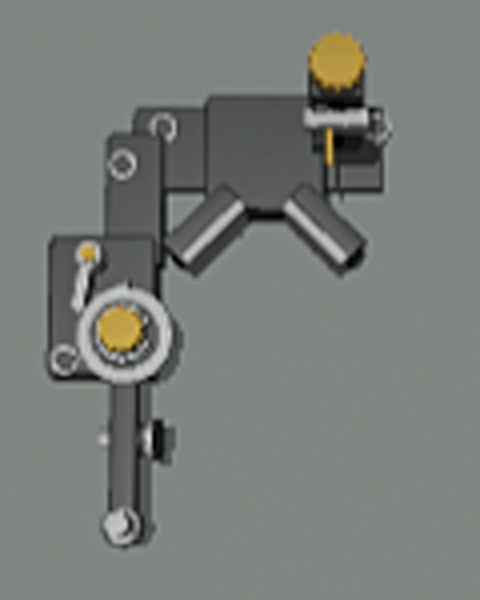

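View pics/z2.png

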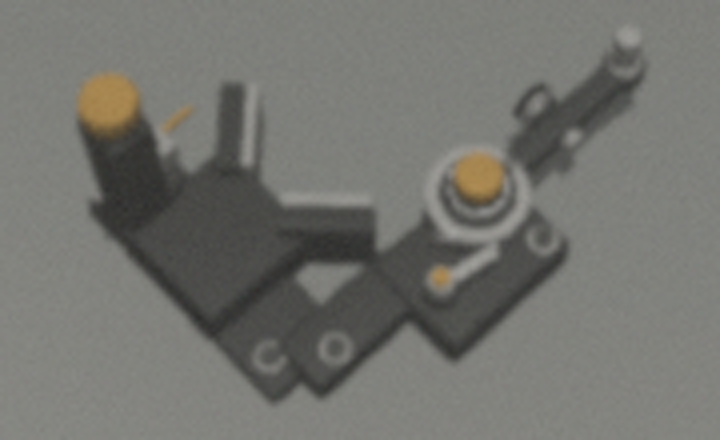

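Run:
```python
from h import *
def cen(p,m,box):
    u0,u1,v0,v1=box;w=np.zeros(m.shape,bool);w[v0:v1,u0:u1]=1
    n,l,s,c=cv2.connectedComponentsWithStats((m&w).astype(np.uint8))
    k=1+np.argmax(s[1:,4]);return c[k],s[k]
T={}
for n,bn,bp,bk in [("top",(222,240,162,182),(224,238,213,230),(270,298,92,118)),("scene",(280,300,255,275),(320,334,224,236),(185,210,235,255))]:
    p,d=load(n,0);f=p.astype(int)
    yel=(f[...,0]>f[...,2]+60)
    c,s=cen(p,yel,bn);print(n,"nut",c,s,ray(n,*c,68))
    T[n,"nut"]=c
    br=(f.min(-1)>130) 
    c,s=cen(p,br,bp);print(n,"post",c,s,ray(n,*c,74));T[n,"post"]=c
    c,s=cen(p,yel,bk);print(n,"knob",c,s,ray(n,*c,152))
# altimeter: dark mask fit
for n,b in [("top",(340,395,212,265)),("scene",(220,270,118,170))]:
    p,d=load(n,0);C=cloud(n,d);w=np.zeros(d.shape,bool);w[b[2]:b[3],b[0]:b[1]]=1
    m=w&(C[...,2]>54)&(C[...,2]<66)
    h=cv2.convexHull(np.argwhere(m)[:,::-1].astype(np.int32))[:,0]
    P=np.array([ray(n,u,v,60)[:2] for u,v in h],np.float32)
    print(n,"alt",cv2.minEnclosingCircle(P), np.median(C[m],0), cv2.fitEllipse(P))
p,d=load("top",0);C=cloud("top",d)
# triangulate
K=[];
def tri(a,b):
    A=[];y=[]
    for n,c in (("top",a),("scene",b)):
        k,o,M=cam(n);q=M@np.linalg.solve(k,[*c,1.]);q/=np.linalg.norm(q);I=np.eye(3)-np.outer(q,q);A.append(I);y.append(I@o)
    return np.linalg.lstsq(np.vstack(A),np.hstack(y),rcond=None)
for k in("nut","post"):print(k,tri(T["top",k],T["scene",k])[:2])
p,d=load("top",0);crop(p,255,300,130,170,14,"pics/z3.png");crop(p,340,395,212,265,10,"pics/z4.png")
```

```text
top nut [229.74489796 171.97959184] [225 167  11  11  98] [614.24816193 102.83863671  68.        ]
top post [228.81081081 221.2972973 ] [226 217   7   9  37] [503.17903671 102.25206108  74.        ]
top knob [283.58441558 104.88961039] [277  98  14  15 154] [742.4793231  -17.31493396 152.        ]
scene nut [289.28888889 263.53333333] [284 259  11  10  90] [618.9712422  105.19957772  68.        ]
scene post [326.81818182 228.36363636] [324 226   6   5  22] [508.00749316 103.69698568  74.        ]
scene knob [196.56849315 244.97260274] [190 239  14  13 146] [746.98620129 -16.13580233 152.        ]
top alt ((466.4193115234375, -206.53286743164062), 40.012550354003906) [ 466.56484782 -206.44249448   59.81570708] ((466.3675537109375, -206.5945587158203), (79.46472930908203, 79.78235626220703), 1.861517071723938)
scene alt ((473.0078430175781, -204.75576782226562), 42.55526351928711) [ 472.30456755 -204.93023704   60.1821084 ] ((472.32305908203125, -204.91329956054688), (79.2274398803711, 84.33430480957031), 137.7019805908203)
nut (array([615.91601319, 103.30105729,  60.2307196 ]), array([0.86334973]))
post (array([504.17085618, 102.3138266 ,  67.14322516]), array([2.11036177]))
```

View pics/z3.png

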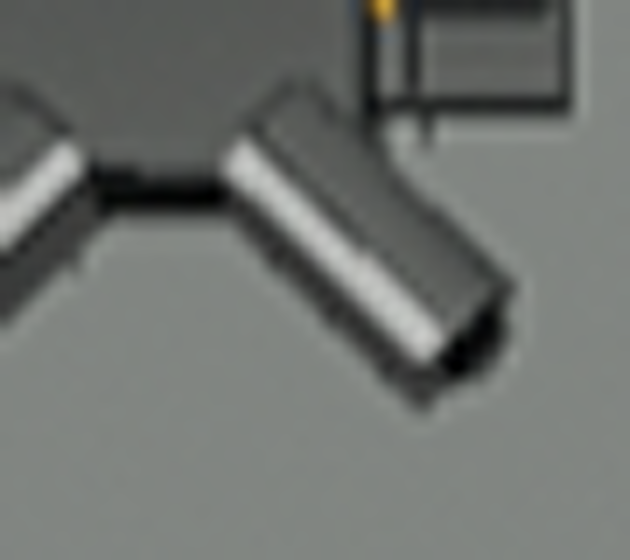

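View pics/z4.png

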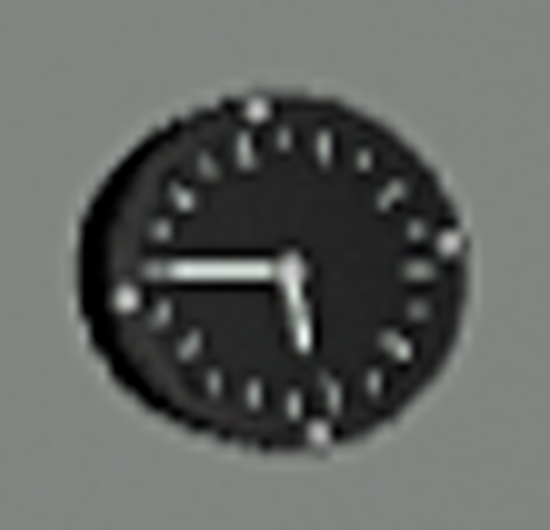

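Run:
```python
from h import *
s=r.sense();M=R.from_euler("xyz",s["tcp_rot"]).as_matrix();print(M.round(3))
for nm,(u,v) in dict(spL=(424,236),spT=(432,230),gy=(386,192),gauge=(425,194),ring=(361,155)).items(): print(nm,ray("top",u,v,0).round())
```

```text
[[-0.     0.954  0.301]
 [ 0.001  0.301 -0.954]
 [-1.    -0.    -0.001]]
spL [ 475. -349.    0.]
spT [ 490. -368.    0.]
gy [ 579. -261.    0.]
gauge [ 575. -353.    0.]
ring [ 668. -203.    0.]
```

```bash
cat >> h.py <<'E'
def Rt(head,tilt):
    h=np.array([np.cos(head),np.sin(head),0]);up=np.array([0,0,1.])
    x=-up*np.cos(tilt)+h*np.sin(tilt); y=h*np.cos(tilt)+up*np.sin(tilt); z=np.cross(x,y)
    return np.stack([x,y,z],1)
def rows(targets,op):
    # targets: list of (x,y,z,headdeg,tiltdeg)
    s=r.sense();M0=R.from_euler("xyz",s["tcp_rot"]);p0=s["eef_pos"]
    for t in targets:
        rv=(R.from_matrix(Rt(*np.radians(t[3:5])))*M0.inv()).as_rotvec()
        print([float(a) for a in np.round(np.array(t[:3])-p0,1)]+[float(a) for a in np.round(rv,3)]+[op],end=",\n")
def st():
    s=r.sense();M=R.from_euler("xyz",s["tcp_rot"]).as_matrix()
    print("t",round(s["clock"],2),"p",s["eef_pos"].round(1),"head",np.degrees(np.arctan2(M[1,1],M[0,1])).round(1),"tilt",np.degrees(np.arcsin(M[2,1])).round(1),"F",s["contact_force"].round(1),"q6",s["qpos"].round(2),"op",round(s["opening"]*85.4,1))
    return s
E
python3 - <<'E'
from h import *
st();n=8
rows([(188+(469-188)*k/8,-596+(596-270)*k/8,230-90*k/8,17.5+72.5*k/8,5*k/8) for k in range(1,9)],56)
E
```

```text
t 0.1 p [ 188.  -595.6  230.6] head 17.5 tilt -0.0 F [ 0.2 -0.1 -0.4] q6 [-1.27  0.35  1.63 -0.    1.16 -0.  ] op 85.1
[35.1, 40.3, -11.9, 0.003, -0.011, 0.158, 56],
[70.2, 81.1, -23.1, 0.009, -0.02, 0.316, 56],
[105.3, 121.8, -34.4, 0.016, -0.029, 0.474, 56],
[140.5, 162.6, -45.6, 0.025, -0.037, 0.632, 56],
[175.6, 203.3, -56.9, 0.035, -0.044, 0.79, 56],
[210.7, 244.1, -68.1, 0.047, -0.049, 0.948, 56],
[245.8, 284.8, -79.4, 0.06, -0.054, 1.106, 56],
[281.0, 325.6, -90.6, 0.075, -0.056, 1.264, 56],
```

Emit:
{"name": "step_arm", "arguments": {"rows": [[35, 40, -12, 0.003, -0.011, 0.158, 56], [70, 81, -23, 0.009, -0.02, 0.316, 56], [105, 122, -34, 0.016, -0.029, 0.474, 56], [140, 163, -46, 0.025, -0.037, 0.632, 56], [176, 203, -57, 0.035, -0.044, 0.79, 56], [211, 244, -68, 0.047, -0.049, 0.948, 56], [246, 285, -79, 0.06, -0.054, 1.106, 56], [281, 325, -90, 0.075, -0.056, 1.264, 56]], "force": 20}}

```text
clock: 1.1
eef_pos: [469.8, -269.1, 140.2]
tcp_rot: [1.577, 1.483, 1.582]
contact_force: [0.4, -0.5, -0.2]
opening: 0.655
```

Run:
```python
from h import *
st()
rows([(469,-270,z,90,5) for z in (140,110,80,50,30,22,22,22)],56)
```

```text
t 1.1 p [ 469.8 -269.1  140.2] head 90.3 tilt 5.0 F [ 0.4 -0.5 -0.2] q6 [-0.57  0.36  1.86  0.09  0.97 -0.63] op 56.0
[-0.8, -0.9, -0.2, -0.001, -0.001, -0.005, 56],
[-0.8, -0.9, -30.2, -0.001, -0.001, -0.005, 56],
[-0.8, -0.9, -60.2, -0.001, -0.001, -0.005, 56],
[-0.8, -0.9, -90.2, -0.001, -0.001, -0.005, 56],
[-0.8, -0.9, -110.2, -0.001, -0.001, -0.005, 56],
[-0.8, -0.9, -118.2, -0.001, -0.001, -0.005, 56],
[-0.8, -0.9, -118.2, -0.001, -0.001, -0.005, 56],
[-0.8, -0.9, -118.2, -0.001, -0.001, -0.005, 56],
```

Emit:
{"name": "step_arm", "arguments": {"rows": [[-1, -1, 0, 0, 0, -0.005, 56], [-1, -1, -30, 0, 0, -0.005, 56], [-1, -1, -60, 0, 0, -0.005, 56], [-1, -1, -90, 0, 0, -0.005, 56], [-1, -1, -110, 0, 0, -0.005, 56], [-1, -1, -118, 0, 0, -0.005, 56], [-1, -1, -118, 0, 0, -0.005, 56], [-1, -1, -118, 0, 0, -0.005, 56]]}}

```text
clock: 2.1
eef_pos: [469.2, -270.6, 23.0]
tcp_rot: [1.566, 1.484, 1.566]
contact_force: [0.2, 0.6, -0.1]
opening: 0.655
```

Run:
```python
from h import *
st()
p,d=grab(1);q,e=grab(1,"scene")
a=cv2.resize(p[180:320,310:450,::-1],None,fx=4,fy=4);b=cv2.resize(q[60:200,180:240+80,::-1],None,fx=4,fy=4)
cv2.imwrite("pics/a1.png",cv2.resize(np.hstack([a,b]),(800,400)))
```

```text
t 2.1 p [ 469.2 -270.6   23. ] head 90.0 tilt 5.0 F [ 0.2  0.6 -0.1] q6 [-0.57  0.53  1.92  0.11  0.74 -0.65] op 55.9
```

View pics/a1.png

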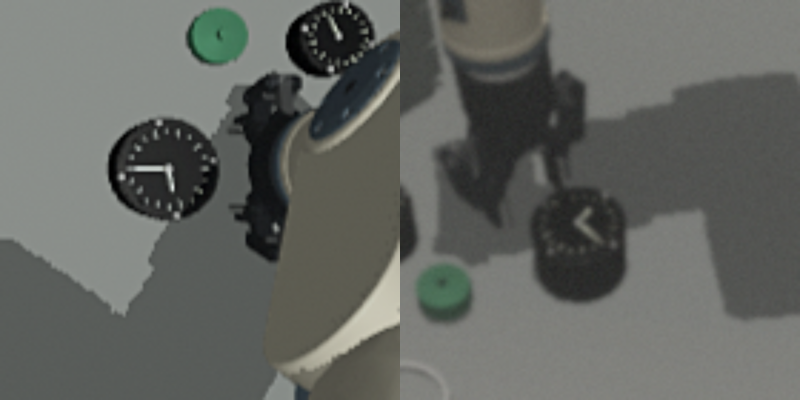

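The left half (top view) shows the case level with the gap between the two finger tips, and nothing else is nearby. I now push gently along +y.

Emit:
{"name": "step_arm", "arguments": {"rows": [[0, 8, -1, 0, 0, 0, 56], [0, 15, -1, 0, 0, 0, 56], [0, 20, -1, 0, 0, 0, 56], [0, 25, -1, 0, 0, 0, 56], [0, 30, -1, 0, 0, 0, 56], [0, 36, -1, 0, 0, 0, 56], [0, 42, -1, 0, 0, 0, 56], [0, 47, -1, 0, 0, 0, 56]]}}

```text
clock: 3.2
eef_pos: [469.4, -223.2, 22.0]
tcp_rot: [1.561, 1.484, 1.561]
contact_force: [-0.4, -2.8, 0.4]
opening: 0.658
```

```bash
cat >> h.py <<'E'
def alt(n,d,uv0,rad=60):
    C=cloud(n,d);w=np.zeros(d.shape,bool);u0,v0=map(int,uv0);w[max(0,v0-rad):v0+rad,max(0,u0-rad):u0+rad]=1
    m=(w&(C[...,2]>54)&(C[...,2]<66)).astype(np.uint8)
    k,l,s,c=cv2.connectedComponentsWithStats(m);o=[]
    for i in range(1,k):
        if s[i,4]<250: continue
        h=cv2.convexHull(np.argwhere(l==i)[:,::-1].astype(np.int32))[:,0]
        P=np.array([ray(n,a,b,60)[:2] for a,b in h],np.float32);o.append((s[i,4],cv2.minEnclosingCircle(P)))
    return o
E
python3 - <<'E'
from h import *
st()
p,d=grab(2);q,e=grab(2,"scene")
print(alt("top",d,(367,239)));print(alt("scene",e,(243,145)))
a=cv2.resize(p[180:320,310:450,::-1],None,fx=4,fy=4);b=cv2.resize(q[60:200,180:240+80,::-1],None,fx=4,fy=4)
cv2.imwrite("pics/a2.png",cv2.resize(np.hstack([a,b]),(800,400)))
E
```

```text
t 3.2 p [ 469.4 -223.2   22. ] head 90.0 tilt 5.0 F [-0.4 -2.8  0.4] q6 [-0.5   0.51  1.97  0.12  0.7  -0.59] op 56.2
[(np.int32(974), ((467.1957702636719, -188.63739013671875), 42.47256851196289))]
[(np.int32(805), ((471.49481201171875, -194.16204833984375), 51.89924240112305))]
```

View pics/a2.png

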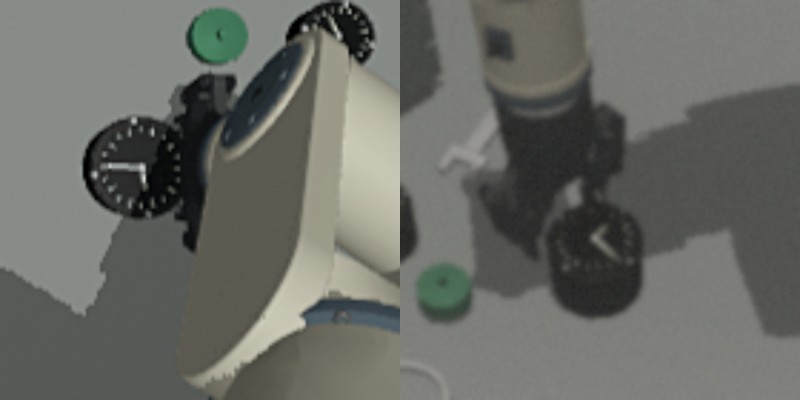

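```bash
cat >> h.py <<'E'
D=38.2
def tool(c,h,z=22):
    a=np.radians(h);return (c[0]-D*np.cos(a),c[1]-D*np.sin(a),z,h,5)
def arc(k,n=16):
    h=90-90*k/n;a=np.radians(h+90);return tool((588.4+119*np.cos(a),-94.8+119*np.sin(a)),h)
E
python3 - <<'E'
from h import *
rows([tool((469.4,-185+90.2*k/8),90) for k in range(1,9)],56)
E
```

```text
[0.1, 10.9, -0.0, -0.0, 0.0, -0.0, 56],
[0.1, 22.2, -0.0, -0.0, 0.0, -0.0, 56],
[0.1, 33.5, -0.0, -0.0, 0.0, -0.0, 56],
[0.1, 44.7, -0.0, -0.0, 0.0, -0.0, 56],
[0.1, 56.0, -0.0, -0.0, 0.0, -0.0, 56],
[0.1, 67.3, -0.0, -0.0, 0.0, -0.0, 56],
[0.1, 78.6, -0.0, -0.0, 0.0, -0.0, 56],
[0.1, 89.8, -0.0, -0.0, 0.0, -0.0, 56],
```

Emit:
{"name": "step_arm", "arguments": {"rows": [[0, 8, 0, 0, 0, 0, 56], [0, 20, 0, 0, 0, 0, 56], [0, 32, 0, 0, 0, 0, 56], [0, 44, 0, 0, 0, 0, 56], [0, 56, 0, 0, 0, 0, 56], [0, 68, 0, 0, 0, 0, 56], [0, 80, 0, 0, 0, 0, 56], [0, 90, 0, 0, 0, 0, 56]]}}

```text
clock: 4.3
eef_pos: [469.2, -132.0, 22.0]
tcp_rot: [1.567, 1.483, 1.567]
contact_force: [-0.0, -2.6, -0.3]
opening: 0.653
```

Run:
```python
from h import *
st()
p,d=grab(3);q,e=grab(3,"scene")
print(alt("top",d,(320,239)));print(alt("scene",e,(283,170)))
a=cv2.resize(p[150:290,240:380,::-1],None,fx=4,fy=4);b=cv2.resize(q[100:240,200:340,::-1],None,fx=4,fy=4)
cv2.imwrite("pics/a3.png",cv2.resize(np.hstack([a,b]),(800,400)))
rows([arc(k) for k in range(1,9)],56)
```

```text
t 4.3 p [ 469.2 -132.    22. ] head 90.0 tilt 5.0 F [-0.  -2.6 -0.3] q6 [-0.34  0.47  2.05  0.14  0.65 -0.45] op 55.8
[(np.int32(828), ((468.4030456542969, -96.77875518798828), 41.57691955566406))]
[(np.int32(872), ((468.55548095703125, -102.44326782226562), 53.201595306396484))]
[-2.7, 10.5, 0.0, -0.001, -0.0, -0.099, 56],
[-4.7, 22.6, 0.0, -0.001, -0.0, -0.197, 56],
[-5.5, 34.8, 0.0, -0.001, -0.0, -0.295, 56],
[-5.1, 47.1, 0.0, -0.001, -0.0, -0.393, 56],
[-3.5, 59.2, 0.0, -0.001, 0.0, -0.492, 56],
[-0.7, 71.2, 0.0, -0.001, 0.0, -0.59, 56],
[3.2, 82.8, 0.0, -0.001, 0.0, -0.688, 56],
[8.3, 93.9, 0.0, -0.001, 0.0, -0.786, 56],
```

View pics/a3.png

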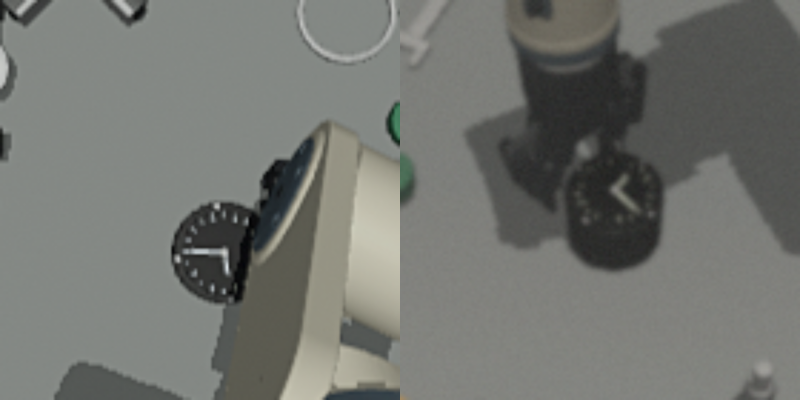

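The case sits centred in the notch between the fingers. Now the arc.

Emit:
{"name": "step_arm", "arguments": {"rows": [[-2.7, 10.5, 0, 0, 0, -0.1, 56], [-4.7, 22.6, 0, 0, 0, -0.197, 56], [-5.5, 34.8, 0, 0, 0, -0.295, 56], [-5.1, 47, 0, 0, 0, -0.393, 56], [-3.5, 59.2, 0, 0, 0, -0.492, 56], [-0.7, 71.2, 0, 0, 0, -0.59, 56], [3.2, 82.8, 0, 0, 0, -0.688, 56], [8.3, 93.9, 0, 0, 0, -0.786, 56]]}}

```text
clock: 5.4
eef_pos: [476.3, -37.4, 21.8]
tcp_rot: [1.591, 1.484, 0.803]
contact_force: [-1.9, -3.6, 2.0]
opening: 0.655
```

Run:
```python
from h import *
st()
rows([arc(k) for k in range(9,17)],56)
```

```text
t 5.4 p [476.3 -37.4  21.8] head 44.8 tilt 5.0 F [-1.9 -3.6  2. ] q6 [-0.13  0.43  2.13  0.14  0.53  0.54] op 55.9
[7.1, 10.4, 0.2, -0.001, -0.001, -0.095, 56],
[14.2, 20.3, 0.2, -0.001, -0.001, -0.193, 56],
[22.3, 29.5, 0.2, -0.001, -0.001, -0.291, 56],
[31.3, 37.9, 0.2, -0.001, -0.001, -0.39, 56],
[41.0, 45.4, 0.2, -0.001, -0.001, -0.488, 56],
[51.4, 51.9, 0.2, -0.001, -0.001, -0.586, 56],
[62.4, 57.3, 0.2, -0.002, -0.001, -0.684, 56],
[73.9, 61.6, 0.2, -0.002, -0.001, -0.782, 56],
```

Emit:
{"name": "step_arm", "arguments": {"rows": [[7, 10.4, 0, 0, 0, -0.095, 56], [14.2, 20.3, 0, 0, 0, -0.193, 56], [22.3, 29.5, 0, 0, 0, -0.291, 56], [31.3, 37.9, 0, 0, 0, -0.39, 56], [41, 45.4, 0, 0, 0, -0.488, 56], [51.4, 51.9, 0, 0, 0, -0.586, 56], [62.4, 57.3, 0, 0, 0, -0.684, 56], [74, 61.6, 0, 0, 0, -0.782, 56]]}}

```text
clock: 6.4
eef_pos: [548.3, 24.3, 21.3]
tcp_rot: [1.592, 1.488, 0.018]
contact_force: [-5.9, -1.7, 6.2]
opening: 0.656
```

Run:
```python
from h import *
st()
p,d=grab(4);q,e=grab(4,"scene")
print(alt("top",d,(260,185),40));print(alt("scene",e,(283,200)))
a=cv2.resize(p[90:240,190:340,::-1],None,fx=4,fy=4);b=cv2.resize(q[180:330,170:320,::-1],None,fx=4,fy=4)
cv2.imwrite("pics/a4.png",cv2.resize(np.hstack([a,b]),(800,400)))
```

```text
t 6.4 p [548.3  24.3  21.3] head -0.2 tilt 4.7 F [-5.9 -1.7  6.2] q6 [ 0.04  0.5   2.   -0.    0.56  1.62] op 56.1
[]
[(np.int32(1073), ((581.91357421875, 24.81092643737793), 49.64946365356445))]
```

View pics/a4.png

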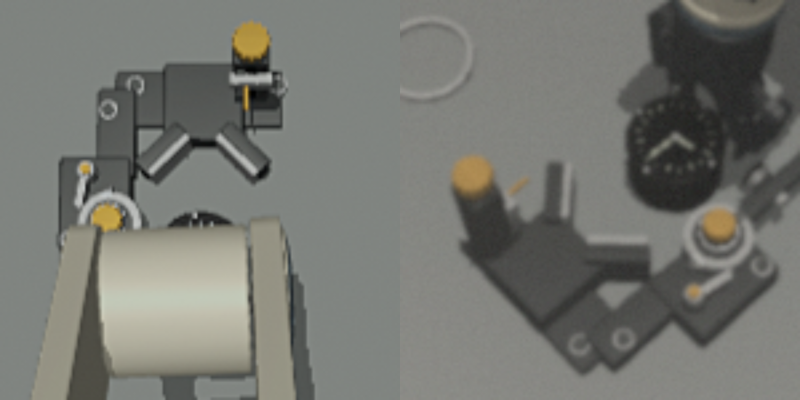

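Run:
```python
from h import *
q,e=load("scene",4);C=cloud("scene",e);crop(q,225,345,190,290,6,"pics/a5.png")
c=np.array([589,25.]);m=(np.hypot(C[...,0]-c[0],C[...,1]-c[1])<36)&(C[...,2]>50)&(C[...,2]<70)
P=C[m];A=np.c_[P[:,:2]-c,np.ones(len(P))];co=np.linalg.lstsq(A,P[:,2],rcond=None)[0];print(len(P),co)
q,e=load("scene",0);C=cloud("scene",e)
c=np.array([472,-205.]);m=(np.hypot(C[...,0]-c[0],C[...,1]-c[1])<33)&(C[...,2]>50)&(C[...,2]<70)
P=C[m];A=np.c_[P[:,:2]-c,np.ones(len(P))];co=np.linalg.lstsq(A,P[:,2],rcond=None)[0];print(len(P),co)
```

```text
806 [-2.80498581e-03  4.33941486e-04  6.06153771e+01]
489 [-6.50400007e-03  1.78794096e-03  6.05330774e+01]
```

View pics/a5.png

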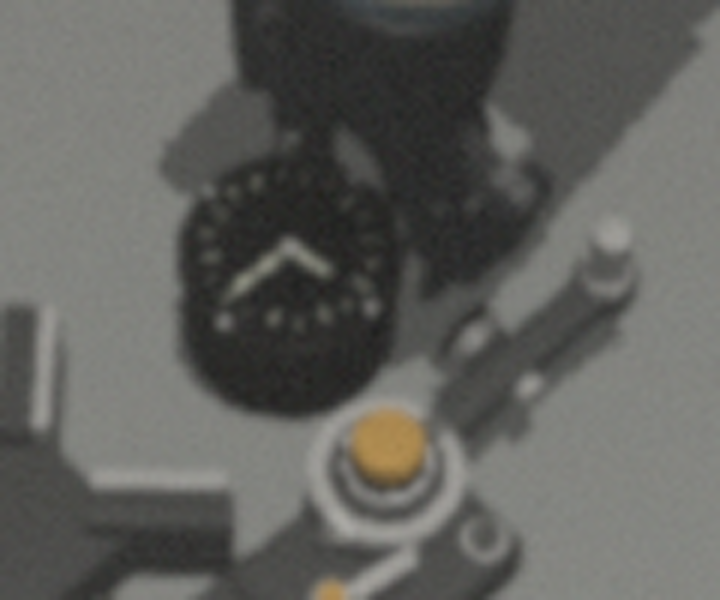

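Run:
```python
from h import *
print(ray("scene",225+288/6-.4,190+247/6-.4,60))
st();rows([(548.3+6*k,24.1,21.5,0.4,5) for k in range(1,9)],56)
```

```text
[588.90330525  24.37062604  60.        ]
t 6.5 p [550.4  24.6  21.6] head -0.1 tilt 4.9 F [ 0.2  0.1 -0.3] q6 [ 0.04  0.5   2.   -0.    0.56  1.62] op 56.2
[3.9, -0.5, -0.1, -0.002, -0.001, 0.008, 56],
[9.9, -0.5, -0.1, -0.002, -0.001, 0.008, 56],
[15.9, -0.5, -0.1, -0.002, -0.001, 0.008, 56],
[21.9, -0.5, -0.1, -0.002, -0.001, 0.008, 56],
[27.9, -0.5, -0.1, -0.002, -0.001, 0.008, 56],
[33.9, -0.5, -0.1, -0.002, -0.001, 0.008, 56],
[39.9, -0.5, -0.1, -0.002, -0.001, 0.008, 56],
[45.9, -0.5, -0.1, -0.002, -0.001, 0.008, 56],
```

Emit:
{"name": "step_arm", "arguments": {"rows": [[4, -0.3, 0, 0, 0, 0.007, 56], [10, -0.3, 0, 0, 0, 0.007, 56], [17, -0.3, 0, 0, 0, 0.007, 56], [24, -0.3, 0, 0, 0, 0.007, 56], [31, -0.3, 0, 0, 0, 0.007, 56], [38, -0.3, 0, 0, 0, 0.007, 56], [45, -0.3, 0, 0, 0, 0.007, 56], [50, -0.3, 0, 0, 0, 0.007, 56]]}}

```text
clock: 7.5
eef_pos: [601.0, 24.3, 21.5]
tcp_rot: [1.593, 1.484, 0.029]
contact_force: [-2.0, -0.8, -2.0]
opening: 0.656
```

Run:
```python
from h import *
st()
q,e=grab(5,"scene");st()
crop(q,170,320,180,300,5,"pics/a6.png")
```

```text
t 7.5 p [601.   24.3  21.5] head 0.4 tilt 4.9 F [-2.  -0.8 -2. ] q6 [ 0.04  0.55  1.89 -0.    0.62  1.6 ] op 56.0
t 7.55 p [601.6  24.3  21.7] head 0.4 tilt 5.0 F [-1.5 -0.2 -1.5] q6 [ 0.04  0.55  1.89 -0.    0.62  1.6 ] op 56.2
```

View pics/a6.png

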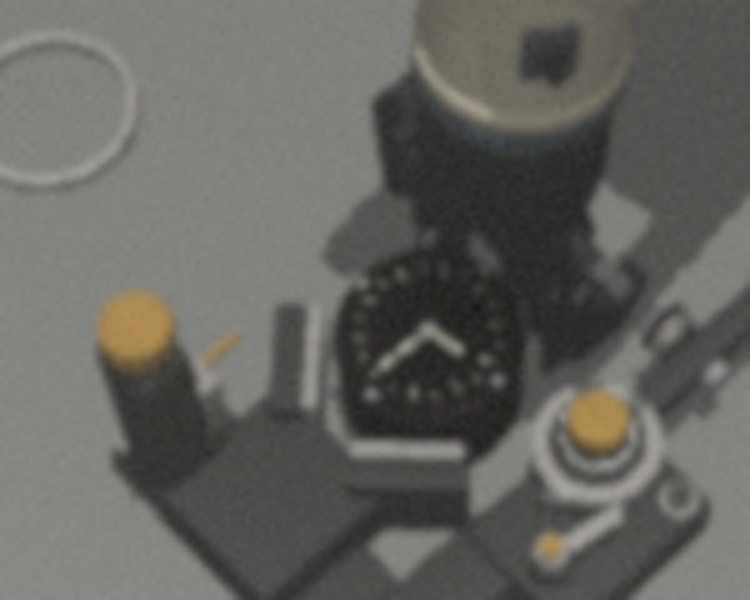

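The case is between the walls with a gap of a few mm. I push slowly and watch the force.

Emit:
{"name": "step_arm", "arguments": {"rows": [[1, 0, 0, 0, 0, 0, 56], [2, 0, 0, 0, 0, 0, 56], [3, 0, 0, 0, 0, 0, 56], [4, 0, 0, 0, 0, 0, 56], [5, 0, 0, 0, 0, 0, 56], [6, 0, 0, 0, 0, 0, 56], [6.5, 0, 0, 0, 0, 0, 56], [6.5, 0, 0, 0, 0, 0, 56]]}}

```text
clock: 8.55
eef_pos: [608.3, 24.3, 21.7]
tcp_rot: [1.593, 1.484, 0.028]
contact_force: [-0.3, 0.0, -1.9]
opening: 0.655
```

Run:
```python
from h import *
st()
```

```text
t 8.55 p [608.3  24.3  21.7] head 0.4 tilt 5.0 F [-0.3  0.  -1.9] q6 [ 0.04  0.56  1.87 -0.    0.62  1.6 ] op 55.9
```

Emit:
{"name": "step_arm", "arguments": {"rows": [[0.5, 0, 0, 0, 0, 0, 56], [1, 0, 0, 0, 0, 0, 56], [1.5, 0, 0, 0, 0, 0, 56], [2, 0, 0, 0, 0, 0, 56], [2.5, 0, 0, 0, 0, 0, 56], [3, 0, 0, 0, 0, 0, 56], [3, 0, 0, 0, 0, 0, 56], [3, 0, 0, 0, 0, 0, 56]]}}

```text
clock: 9.55
eef_pos: [609.6, 24.3, 21.4]
tcp_rot: [1.593, 1.487, 0.029]
contact_force: [-8.2, -0.9, 2.8]
opening: 0.657
```

Run:
```python
from h import *
st()
```

```text
t 9.55 p [609.6  24.3  21.4] head 0.4 tilt 4.8 F [-8.2 -0.9  2.8] q6 [ 0.04  0.56  1.87 -0.    0.63  1.6 ] op 56.1
```

Contact with the walls: 8 N, with almost no side force. I back off, narrow the fingers so the case can centre itself, and press again.

Emit:
{"name": "step_arm", "arguments": {"rows": [[-4, 0, 0, 0, 0, 0, 56], [-12, 0, 0, 0, 0, 0, 56], [-25, 0, 0, 0, 0, 0, 40], [-25, 0, 0, 0, 0, 0, 20], [-25, 0, 0, 0, 0, 0, 8], [-25, 0, 0, 0, 0, 0, 8], [-25, 0, 0, 0, 0, 0, 8], [-25, 0, 0, 0, 0, 0, 8]]}}

```text
clock: 10.55
eef_pos: [584.7, 24.3, 21.4]
tcp_rot: [1.593, 1.487, 0.028]
contact_force: [-0.0, -0.3, -0.6]
opening: 0.093
```

Run:
```python
from h import *
st()
q,e=grab(6,"scene")
crop(q,170,320,180,300,5,"pics/a7.png")
```

```text
t 10.55 p [584.7  24.3  21.4] head 0.4 tilt 4.8 F [-0.  -0.3 -0.6] q6 [ 0.04  0.53  1.92 -0.    0.6   1.61] op 8.0
```

View pics/a7.png

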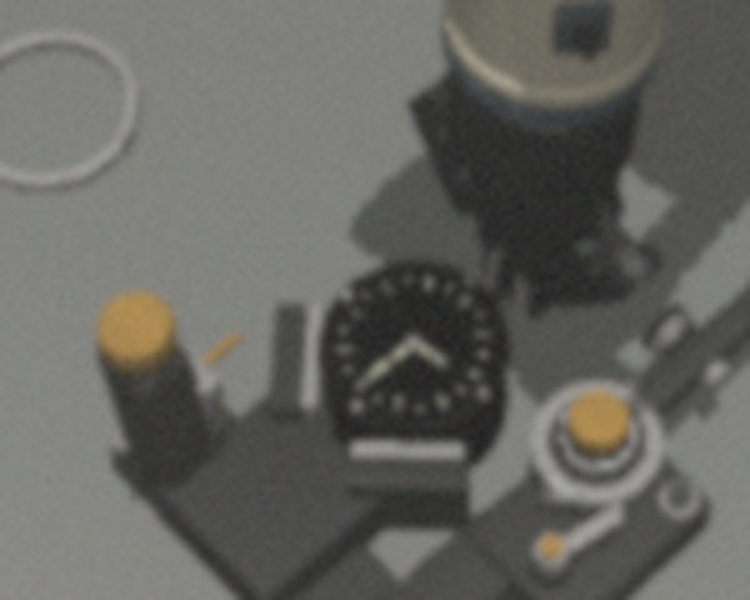

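Emit:
{"name": "step_arm", "arguments": {"rows": [[6, 0, 0, 0, 0, 0, 8], [10, 0, 0, 0, 0, 0, 8], [12, 0, 0, 0, 0, 0, 8], [13, 0, 0, 0, 0, 0, 8], [14, 0, 0, 0, 0, 0, 8], [15, 0, 0, 0, 0, 0, 8], [15.5, 0, 0, 0, 0, 0, 8], [15.5, 0, 0, 0, 0, 0, 8]]}}

```text
clock: 11.6
eef_pos: [596.9, 24.2, 20.7]
tcp_rot: [1.593, 1.493, 0.028]
contact_force: [-11.7, 0.1, 9.1]
opening: 0.094
```

Run:
```python
from h import *
st()
```

```text
t 11.6 p [596.9  24.2  20.7] head 0.4 tilt 4.5 F [-11.7   0.1   9.1] q6 [ 0.04  0.55  1.89 -0.    0.62  1.6 ] op 8.0
```

Seated: rigid stop at 12 N, side force about 0. I retreat, rise and turn for the post. The tool's −y side will lead, because of the joint 6 range.

Run:
```python
from h import *
st()
rows([(585,24.2,21,0.4,5),(570,24.2,21,.4,5),(565,24.2,40,.4,5),(560,24.2,80,.4,5),(555,26,120,4,4),(550,35,130,14,3),(545,45,130,24,2),(540,55,130,34,1)],0)
```

```text
t 11.6 p [596.9  24.2  20.7] head 0.4 tilt 4.5 F [-11.7   0.1   9.1] q6 [ 0.04  0.55  1.89 -0.    0.62  1.6 ] op 8.0
[-11.9, 0.0, 0.3, -0.002, -0.009, 0.001, 0],
[-26.9, 0.0, 0.3, -0.002, -0.009, 0.001, 0],
[-31.9, 0.0, 19.3, -0.002, -0.009, 0.001, 0],
[-36.9, 0.0, 59.3, -0.002, -0.009, 0.001, 0],
[-41.9, 1.8, 99.3, -0.002, 0.008, 0.064, 0],
[-46.9, 10.8, 109.3, -0.005, 0.025, 0.238, 0],
[-51.9, 20.8, 109.3, -0.011, 0.042, 0.413, 0],
[-56.9, 30.8, 109.3, -0.02, 0.058, 0.587, 0],
```

Emit:
{"name": "step_arm", "arguments": {"rows": [[-12, 0, 0, 0, -0.009, 0, 8], [-27, 0, 0, 0, -0.009, 0, 8], [-32, 0, 19, 0, -0.009, 0, 8], [-37, 0, 59, 0, -0.009, 0, 0], [-42, 2, 99, -0.002, 0.008, 0.064, 0], [-47, 11, 109, -0.005, 0.025, 0.238, 0], [-52, 21, 109, -0.011, 0.042, 0.413, 0], [-57, 31, 109, -0.02, 0.058, 0.587, 0]]}}

```text
clock: 12.6
eef_pos: [539.4, 55.3, 130.0]
tcp_rot: [1.537, 1.553, 0.565]
contact_force: [-0.7, 0.6, 0.0]
opening: -0.0
```

Run:
```python
from h import *
st()
rows([(540-33*k/8*1,55+90*k/8,130,34+56*k/8,1-k/8) for k in range(1,9)],0)
```

```text
t 12.6 p [539.4  55.3 130. ] head 34.3 tilt 1.0 F [-0.7  0.6  0. ] q6 [0.09 0.34 1.91 0.01 0.87 1.06] op -0.0
[-3.5, 10.9, -0.0, -0.001, 0.003, 0.117, 0],
[-7.6, 22.2, -0.0, -0.003, 0.004, 0.239, 0],
[-11.8, 33.4, -0.0, -0.005, 0.006, 0.361, 0],
[-15.9, 44.7, -0.0, -0.007, 0.007, 0.483, 0],
[-20.0, 55.9, -0.0, -0.009, 0.008, 0.605, 0],
[-24.1, 67.2, -0.0, -0.011, 0.008, 0.728, 0],
[-28.3, 78.4, -0.0, -0.014, 0.009, 0.85, 0],
[-32.4, 89.7, -0.0, -0.016, 0.009, 0.972, 0],
```

Emit:
{"name": "step_arm", "arguments": {"rows": [[-3.5, 11, 0, -0.001, 0.003, 0.117, 0], [-7.6, 22, 0, -0.003, 0.004, 0.239, 0], [-12, 33, 0, -0.005, 0.006, 0.361, 0], [-16, 45, 0, -0.007, 0.007, 0.483, 0], [-20, 56, 0, -0.009, 0.008, 0.605, 0], [-24, 67, 0, -0.011, 0.008, 0.728, 0], [-28, 78, 0, -0.014, 0.009, 0.85, 0], [-32.4, 90, 0, -0.016, 0.009, 0.972, 0]]}}

```text
clock: 13.6
eef_pos: [506.3, 145.6, 130.0]
tcp_rot: [0.588, 1.57, 0.592]
contact_force: [-0.3, -0.2, -0.9]
opening: 0.0
```

Run:
```python
from h import *
st()
p,d=grab(7);q,e=grab(7,"scene")
print(alt("top",d,(262,150),40));print(alt("scene",e,(253,250),40))
a=cv2.resize(p[90:260,180:350,::-1],(400,400));b=cv2.resize(q[170:340,190:360,::-1],(400,400))
cv2.imwrite("pics/a8.png",np.hstack([a,b]))
rows([(507,145,z,90,0) for z in (130,110,90,75,60,53,53,53)],0)
```

```text
t 13.6 p [506.3 145.6 130. ] head 90.2 tilt 0.0 F [-0.3 -0.2 -0.9] q6 [0.28 0.33 1.93 0.   0.88 0.27] op 0.0
[(np.int32(959), ((643.18994140625, 24.462085723876953), 39.91965866088867))]
[(np.int32(1081), ((648.982421875, 26.045047760009766), 41.30701446533203))]
[0.9, -1.0, 0.0, -0.001, 0.0, -0.002, 0],
[0.9, -1.0, -20.0, -0.001, 0.0, -0.002, 0],
[0.9, -1.0, -40.0, -0.001, 0.0, -0.002, 0],
[0.9, -1.0, -55.0, -0.001, 0.0, -0.002, 0],
[0.9, -1.0, -70.0, -0.001, 0.0, -0.002, 0],
[0.9, -1.0, -77.0, -0.001, 0.0, -0.002, 0],
[0.9, -1.0, -77.0, -0.001, 0.0, -0.002, 0],
[0.9, -1.0, -77.0, -0.001, 0.0, -0.002, 0],
```

View pics/a8.png

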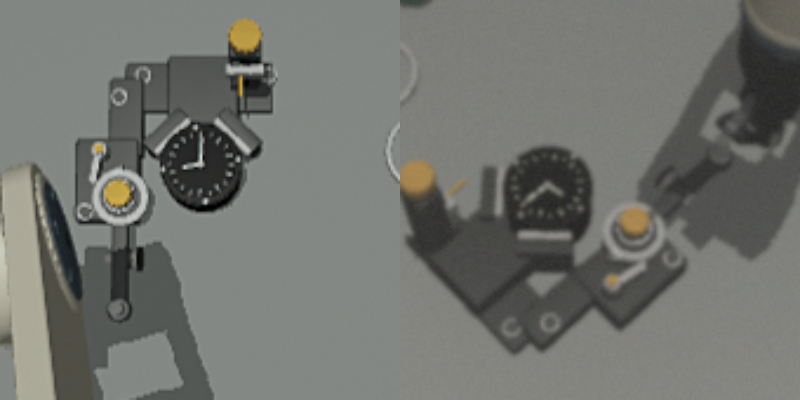

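The case sits home in the vee (scene view: hinge minus case = (−30, 79), against an ideal of (−30, 80)). The fingers are over the spot behind the post and clear of it. Descending.

Emit:
{"name": "step_arm", "arguments": {"rows": [[1, -1, 0, 0, 0, 0, 0], [1, -1, -20, 0, 0, 0, 0], [1, -1, -40, 0, 0, 0, 0], [1, -1, -55, 0, 0, 0, 0], [1, -1, -70, 0, 0, 0, 0], [1, -1, -77, 0, 0, 0, 0], [1, -1, -77, 0, 0, 0, 0], [1, -1, -77, 0, 0, 0, 0]]}}

```text
clock: 14.7
eef_pos: [507.5, 145.1, 53.4]
tcp_rot: [0.653, 1.57, 0.656]
contact_force: [-0.8, -0.7, 0.5]
opening: 0.001
```

```bash
cat >> h.py <<'E'
H=np.array([616.7,104.3]);PS=0.006;DP=18.
def ptool(phi,z=53,dp=DP):
    a=phi+PS;t=H+110*np.array([-np.cos(a),-np.sin(a)])-dp*np.array([np.sin(a),-np.cos(a)])
    return (t[0],t[1],z,90+np.degrees(a),0)
E
python3 - <<'E'
from h import *
st()
q,e=grab(8,"scene");crop(q,270,390,170,290,5,"pics/a9.png")
rows([ptool(0,53,36),ptool(0,53,28),ptool(0,53,22),ptool(0,53,18)]+[ptool(0.06*k) for k in range(1,5)],0)
E
```

```text
t 14.7 p [507.5 145.1  53.4] head 90.1 tilt 0.0 F [-0.8 -0.7  0.5] q6 [0.28 0.45 1.97 0.   0.72 0.27] op 0.1
[-1.1, -5.5, -0.5, -0.001, 0.001, 0.003, 0],
[-1.1, -13.5, -0.5, -0.001, 0.001, 0.003, 0],
[-1.0, -19.5, -0.5, -0.001, 0.001, 0.003, 0],
[-1.0, -23.5, -0.5, -0.001, 0.001, 0.003, 0],
[-1.8, -30.1, -0.5, -0.001, 0.001, 0.063, 0],
[-2.3, -36.8, -0.5, -0.001, 0.001, 0.123, 0],
[-2.3, -43.5, -0.5, -0.001, 0.001, 0.183, 0],
[-2.0, -50.1, -0.5, -0.001, 0.001, 0.243, 0],
```

View pics/a9.png

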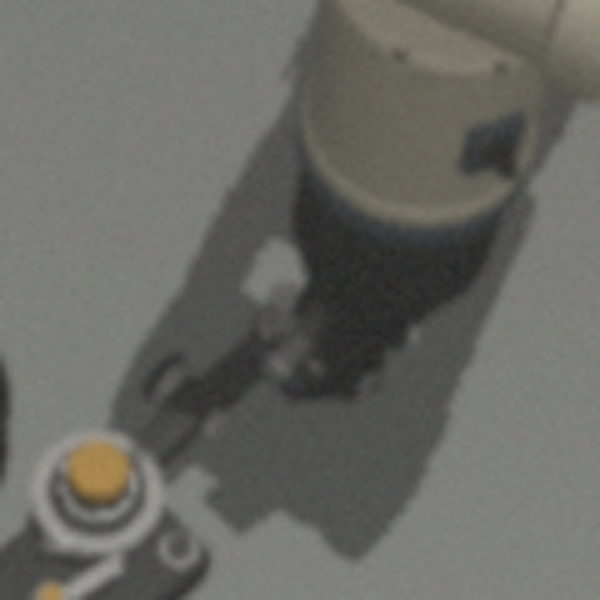

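The fingers stand just behind the post, at zoomed (280,330). Starting the push.

Emit:
{"name": "step_arm", "arguments": {"rows": [[-1, -6, 0, 0, 0, 0.003, 0], [-1, -13.5, 0, 0, 0, 0.003, 0], [-1, -19.5, 0, 0, 0, 0.003, 0], [-1, -23.5, 0, 0, 0, 0.003, 0], [-1.8, -30, 0, 0, 0, 0.063, 0], [-2.3, -37, 0, 0, 0, 0.123, 0], [-2.3, -43.5, 0, 0, 0, 0.183, 0], [-2, -50, 0, 0, 0, 0.243, 0]]}}

```text
clock: 15.75
eef_pos: [505.4, 95.2, 53.5]
tcp_rot: [0.922, 1.569, 1.169]
contact_force: [-1.1, 3.9, 1.5]
opening: -0.005
```

Run:
```python
from h import *
st()
p,d=grab(9);q,e=grab(9,"scene");crop(q,220,370,170,290,5,"pics/a10.png")
rows([ptool(0.24+0.07*k) for k in range(1,9)],0)
```

```text
t 15.75 p [505.4  95.2  53.5] head 104.2 tilt 0.1 F [-1.1  3.9  1.5] q6 [ 0.18  0.43  2.    0.    0.71 -0.07] op -0.4
[1.0, -7.7, -0.5, -0.002, 0.001, 0.071, 0],
[2.5, -15.4, -0.5, -0.002, 0.001, 0.141, 0],
[4.5, -22.9, -0.5, -0.002, 0.001, 0.211, 0],
[7.0, -30.3, -0.5, -0.002, 0.001, 0.281, 0],
[10.0, -37.5, -0.5, -0.002, 0.001, 0.351, 0],
[13.6, -44.4, -0.5, -0.002, 0.0, 0.421, 0],
[17.6, -51.1, -0.5, -0.002, 0.0, 0.491, 0],
[22.0, -57.5, -0.5, -0.002, 0.0, 0.561, 0],
```

View pics/a10.png

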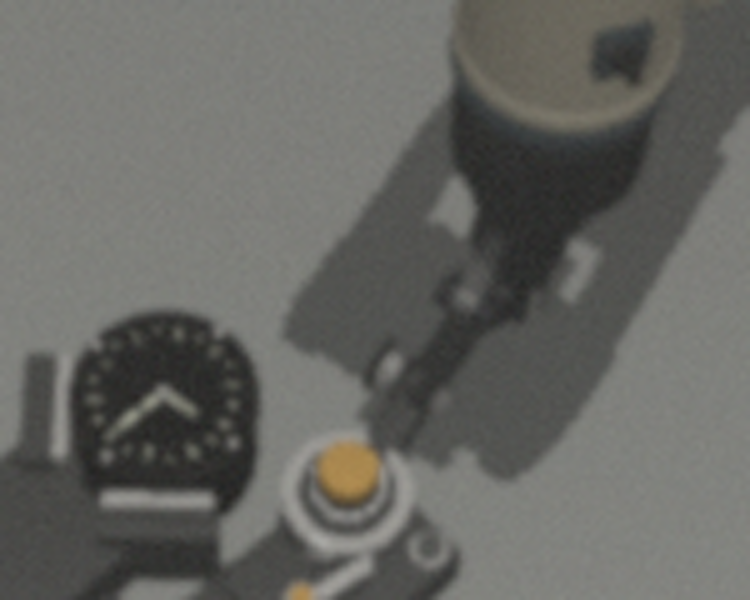

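The arm is swinging with the post against the fingers at 4 N. Continuing to 0.80 rad.

Emit:
{"name": "step_arm", "arguments": {"rows": [[1, -7.7, 0, 0, 0, 0.071, 0], [2.5, -15.4, 0, 0, 0, 0.141, 0], [4.5, -23, 0, 0, 0, 0.211, 0], [7, -30.3, 0, 0, 0, 0.281, 0], [10, -37.5, 0, 0, 0, 0.351, 0], [13.6, -44.4, 0, 0, 0, 0.421, 0], [17.6, -51, 0, 0, 0, 0.491, 0], [22, -57.5, 0, 0, 0, 0.561, 0]]}}

```text
clock: 16.85
eef_pos: [526.6, 37.7, 53.4]
tcp_rot: [1.514, 1.568, 2.321]
contact_force: [-3.1, 4.2, 2.7]
opening: 0.002
```

Run:
```python
from h import *
s=st()
rows([ptool(0.80+0.04*k) for k in range(1,9)],0)
```

```text
t 16.85 p [526.6  37.7  53.4] head 136.2 tilt 0.2 F [-3.1  4.2  2.7] q6 [ 0.07  0.45  1.97  0.    0.72 -0.74] op 0.2
[3.7, -3.8, -0.4, -0.002, -0.002, 0.039, 0],
[6.5, -7.2, -0.4, -0.002, -0.002, 0.079, 0],
[9.6, -10.5, -0.4, -0.002, -0.002, 0.119, 0],
[12.7, -13.6, -0.4, -0.002, -0.002, 0.159, 0],
[16.0, -16.7, -0.4, -0.002, -0.002, 0.199, 0],
[19.4, -19.6, -0.4, -0.002, -0.002, 0.239, 0],
[22.9, -22.3, -0.4, -0.002, -0.002, 0.279, 0],
[26.5, -24.9, -0.4, -0.002, -0.002, 0.319, 0],
```

Emit:
{"name": "step_arm", "arguments": {"rows": [[3.5, -3.8, 0, 0, 0, 0.039, 0], [6.5, -7.2, 0, 0, 0, 0.079, 0], [9.6, -10.5, 0, 0, 0, 0.119, 0], [12.7, -13.6, 0, 0, 0, 0.159, 0], [16, -16.7, 0, 0, 0, 0.199, 0], [19.4, -19.6, 0, 0, 0, 0.239, 0], [23, -22.3, 0, 0, 0, 0.279, 0], [26.5, -25, 0, 0, 0, 0.319, 0]]}}

```text
clock: 17.85
eef_pos: [551.5, 13.1, 53.2]
tcp_rot: [1.709, 1.564, 2.834]
contact_force: [-5.0, 4.1, 5.9]
opening: 0.001
```

Run:
```python
from h import *
s=st()
q,e=grab(10,"scene");crop(q,200,350,170,290,5,"pics/a11.png")
rows([ptool(min(1.24,1.12+0.02*k)) for k in range(1,9)],0)
```

```text
t 17.85 p [551.5  13.1  53.2] head 154.5 tilt 0.4 F [-5.   4.1  5.9] q6 [ 0.02  0.48  1.92  0.    0.75 -1.11] op 0.1
[3.0, -1.3, -0.2, -0.002, -0.006, 0.019, 0],
[4.9, -2.5, -0.2, -0.002, -0.006, 0.039, 0],
[6.7, -3.7, -0.2, -0.002, -0.006, 0.059, 0],
[8.7, -4.8, -0.2, -0.002, -0.006, 0.079, 0],
[10.6, -5.9, -0.2, -0.002, -0.006, 0.099, 0],
[12.6, -7.0, -0.2, -0.002, -0.006, 0.119, 0],
[12.6, -7.0, -0.2, -0.002, -0.006, 0.119, 0],
[12.6, -7.0, -0.2, -0.002, -0.006, 0.119, 0],
```

View pics/a11.png

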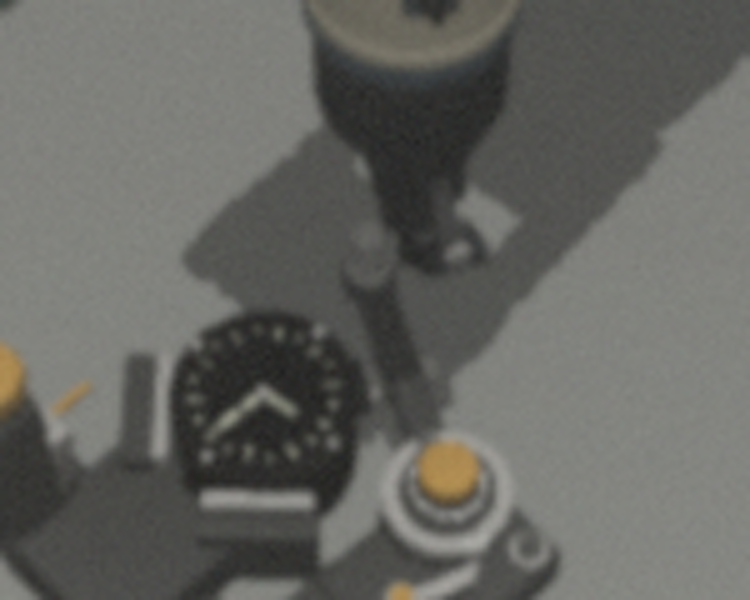

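Run:
```python
from h import *
a=ray("scene",200+372/5-.4,170+238/5-.4,74);b=ray("scene",200+448/5-.4,170+468/5-.4,68)
v=(a-b)[:2];print(a,b,np.hypot(*v),np.arctan2(-v[1],-v[0])-PS)
st()
def phi():
    s=r.sense();t=s["eef_pos"][:2];M=R.from_euler("xyz",s["tcp_rot"]).as_matrix();f=-M[:2,1]/np.hypot(*M[:2,1]);
    # post line: (post-t).f=18, |post-H|=110
    n=f;w=np.array([f[1],-f[0]]);best=[(abs(np.hypot(*(t+18*n+k*w-H))-110),k) for k in np.arange(-15,15,.05)];k=min(best)[1];p=t+18*n+k*w;v=p-H
    return np.arctan2(-v[1],-v[0])-PS,k
print(phi())
```

```text
[569.54196798   8.27005612  74.        ] [618.58635952 104.54950851  68.        ] 108.05130861725068 1.0936600084611716
t 17.9 p [552.   12.8  53.2] head 154.6 tilt 0.3 F [-5.8  2.8  3.3] q6 [ 0.02  0.48  1.92  0.    0.75 -1.11] op 0.2
(np.float64(1.110410097421506), np.float64(-0.44999999999979323))
```

Camera and kinematics agree at about 1.10 rad. Now past the click, aiming for about 1.24.

Emit:
{"name": "step_arm", "arguments": {"rows": [[2.5, -1.2, 0, 0, 0, 0.019, 0], [4.5, -2.4, 0, 0, 0, 0.039, 0], [6.3, -3.5, 0, 0, 0, 0.059, 0], [8.2, -4.6, 0, 0, 0, 0.079, 0], [10.2, -5.7, 0, 0, 0, 0.099, 0], [12.2, -6.8, 0, 0, 0, 0.119, 0], [13.2, -7.3, 0, 0, 0, 0.128, 0], [13.2, -7.3, 0, 0, 0, 0.128, 0]]}}

```text
clock: 18.9
eef_pos: [562.2, 6.0, 52.9]
tcp_rot: [1.752, 1.559, 3.005]
contact_force: [-10.2, 3.6, 7.9]
opening: -0.001
```

```bash
cat >> h.py <<'E'
def phi():
    s=r.sense();t=s["eef_pos"][:2];M=R.from_euler("xyz",s["tcp_rot"]).as_matrix();n=-M[:2,1]/np.hypot(*M[:2,1])
    w=np.array([n[1],-n[0]]);k=min((abs(np.hypot(*(t+18*n+k*w-H))-110),k) for k in np.arange(-15,15,.05))[1];v=t+18*n+k*w-H
    return np.arctan2(-v[1],-v[0])-PS,k
E
python3 - <<'E'
from h import *
st();print(phi())
p,d=grab(11);q,e=grab(11,"scene");crop(q,190,340,190,310,5,"pics/a12.png");crop(p,190,340,90,210,5,"pics/a12t.png")
st();print(alt("scene",e,(253,250),40))
E
```

```text
t 18.9 p [562.2   6.   52.9] head 161.8 tilt 0.7 F [-10.2   3.6   7.9] q6 [ 0.01  0.49  1.89  0.    0.77 -1.25] op -0.1
(np.float64(1.2193157487675659), np.float64(-0.44999999999979323))
t 19.0 p [562.1   6.   52.8] head 161.8 tilt 0.7 F [-9.7  3.9  8.2] q6 [ 0.01  0.49  1.89  0.    0.77 -1.25] op 0.1
[(np.int32(1076), ((648.5723876953125, 25.713945388793945), 40.86669158935547))]
```

View pics/a12.png

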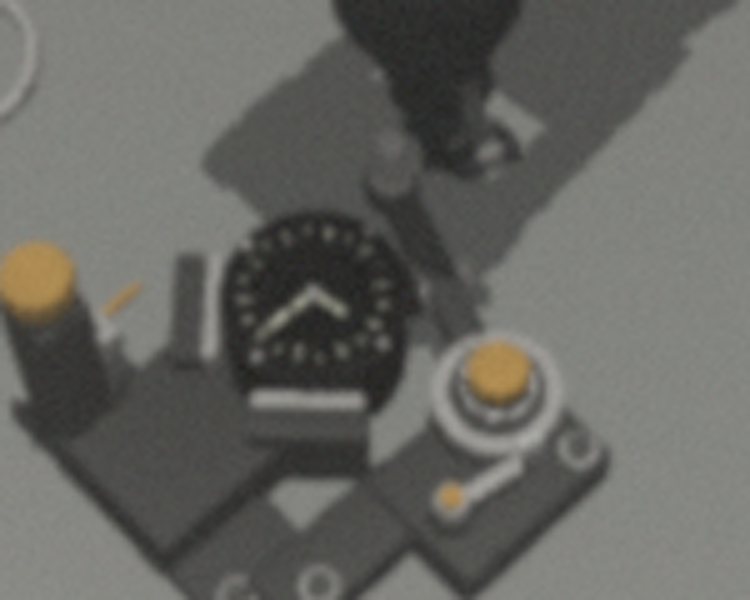

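View pics/a12t.png

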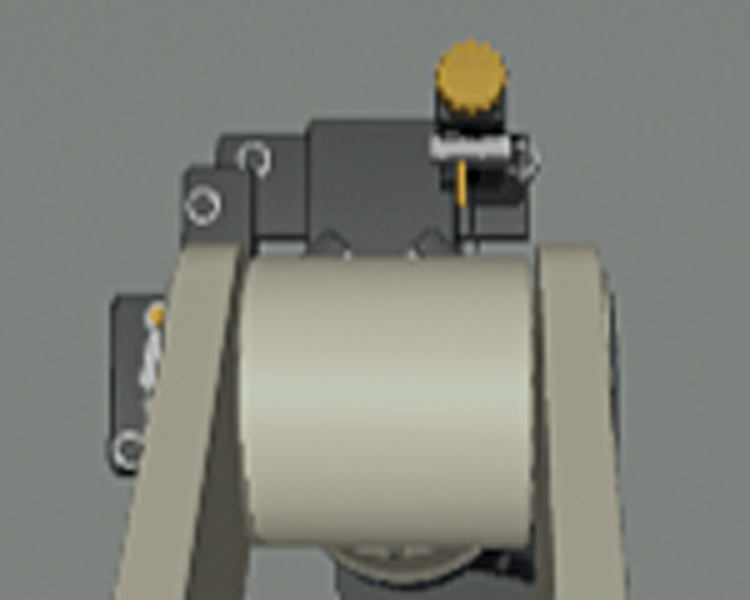

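Run:
```python
from h import *
a=ray("scene",190+393/5-.4,190+148/5-.4,74);b=ray("scene",190+498/5-.4,190+368/5-.4,68)
v=(a-b)[:2];print(np.hypot(*v),np.arctan2(-v[1],-v[0])-PS)
for n in (4,11):
    q,e=load("scene",n);cv2.imwrite(f"pics/pw{n}.png",cv2.resize(q[235:300,265:325,::-1],None,fx=6,fy=6))
A=[cv2.imread(f"pics/pw{n}.png") for n in(4,11)];cv2.imwrite("pics/pw.png",np.hstack(A))
rows([ptool(1.29)],0)
```

```text
107.67721433388547 1.215717248132832
[7.4, -2.7, 0.2, -0.001, -0.012, 0.043, 0],
```

View pics/pw.png

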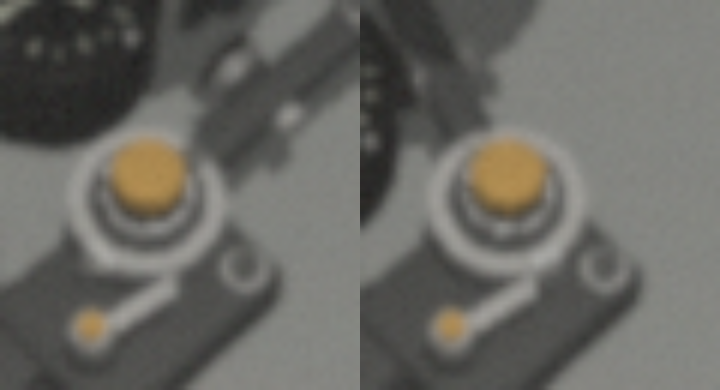

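The pawl looks the same as in the dropped picture, and the two estimates give 1.216 and 1.219. I add a little more for margin.

Emit:
{"name": "step_arm", "arguments": {"rows": [[3.5, -1.4, 0, 0, 0, 0.008, 0], [4.2, -1.7, 0, 0, 0, 0.016, 0], [5, -2, 0, 0, 0, 0.022, 0], [5.7, -2.2, 0, 0, 0, 0.028, 0], [5.7, -2.2, 0, 0, 0, 0.028, 0], [5.7, -2.2, 0, 0, 0, 0.028, 0], [5.7, -2.2, 0, 0, 0, 0.028, 0], [5.7, -2.2, 0, 0, 0, 0.028, 0]]}}

```text
clock: 20.0
eef_pos: [564.4, 4.3, 52.4]
tcp_rot: [1.762, 1.552, 3.042]
contact_force: [-10.5, 3.2, 8.3]
opening: -0.001
```

Run:
```python
from h import *
st();print(phi())
q,e=grab(12,"scene");crop(q,190,340,190,310,5,"pics/a13.png")
cv2.imwrite("pics/pw13.png",cv2.resize(q[235:300,265:325,::-1],None,fx=6,fy=6))
print(alt("scene",e,(253,250),40))
```

```text
t 20.0 p [564.4   4.3  52.4] head 163.3 tilt 1.1 F [-10.5   3.2   8.3] q6 [ 0.    0.5   1.88  0.    0.78 -1.28] op -0.1
(np.float64(1.2426789494276236), np.float64(-0.7999999999997982))
[(np.int32(1079), ((648.982421875, 26.045047760009766), 41.30701446533203))]
```

View pics/a13.png

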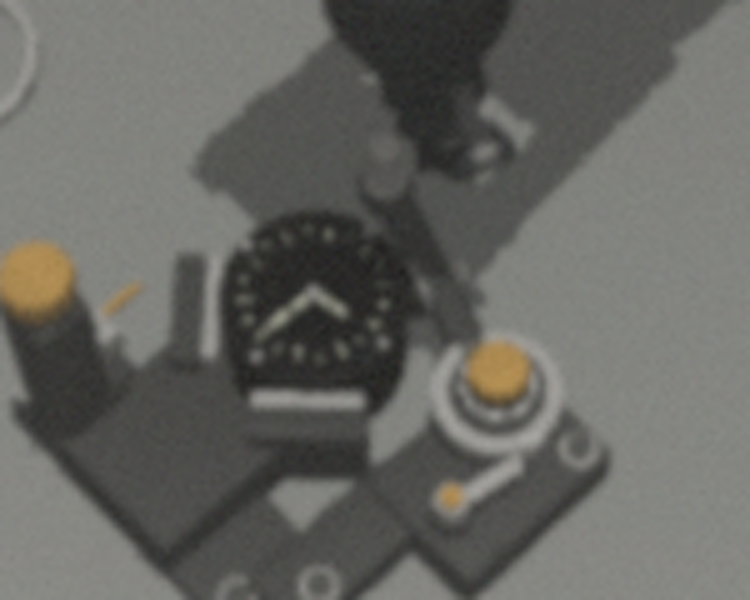

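Run:
```python
from h import *
st();print(phi());order.sign_off()
```

```text
t 20.05 p [564.4   4.3  52.4] head 163.3 tilt 1.1 F [-10.8   4.    8.9] q6 [ 0.    0.5   1.88  0.    0.78 -1.28] op -0.0
(np.float64(1.2426163395235166), np.float64(-0.7999999999997982))
the job is handed in; nothing more can be done
```

I slid the altimeter case upright into the vee and seated it. I then pushed the clamp post round past the click and handed in while still holding it there, at about 20 s on the robot's clock.

- **Case home:** with the fingers closed to a narrow 8 mm, pushing it in came to a firm stop at about 12 N with almost no side force. In the last picture, the case had not moved from where it sat before clamping. My only tilt measurement was partway along the slide, and it showed the case level.
- **Clamp angle:** my last estimate from the arm's position is 1.243 rad, midway between the click (1.19) and the end stop (1.29). One step earlier, the camera gave 1.216 and the arm's position gave 1.219. At hand-in the horizontal push was about 11 N.
- **Pawl and squeeze:** before the final small push, the pawl looked dropped. I never felt or saw the click itself, so I infer it from the angle. The pad squeeze, about 6–7 mm, also comes from the angle and is not measured.
- **Checks that disagreed:** the two cameras differ by about 5 mm in x and 1–2 mm in y, so I relied on the arm's own position where the fingers touched things. The fingers also showed about 9 N of upward force while pushing the post.
- **Other things on the bench:** the path kept clear of them, but I did no final check that they are where they started.

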